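Press the cutting square into the corner of the board and hold it

ROBOT

A 6-joint arm with a two-finger parallel gripper is mounted at the origin on the work surface. World frame = base frame: x ahead of the robot, y to its left, z up, the work surface at z = 0. Lengths are in m, angles in degrees, forces in N, time in s.
With the tool pointing down it reaches from about 0.275 to 0.725 m from the base axis. Payload 15.9 kg.
Tool frame: the origin (TCP) lies midway between the tips of the shut fingers; the grasp point (between the pads) lies behind it (env.hold_point_z is the z of the grasp point in the tool frame, in m); z points along the fingers, x is the direction in which the jaws open and shut, and the axes are right-handed (so a half turn about z gives the same grasp; the last joint's range is limited). The gripper opens to 85 mm and grips with 20 to 120 N. Pads are 22 mm wide; open, the fingers measure 114 mm over their backs; the gripper's body (76 mm by 85 mm) begins 54 mm behind the grasp point. The pads swing forward as they close: fully open they stand 13 mm farther back than shut.
Start: joints at [-66.52, 12.198, -1.971, 75.831, 0, 90], TCP at [0.199, -0.459, 0.205] pointing down, gripper open.
Joint ranges: [-170.91, 170.91], [-42.67, 98.43], [-65.05, 77.54], [-120.47, 116.71], [-90, 82.35], [-180, 180]. Speed limits (degrees/s): [108.29, 108.29, 136.94, 147.25, 180, 180].

INTERFACE

Orientations are given as a 3x3 rotation matrix whose columns are the frame's x, y, z axes.
In Python, from plant import env, vision gives the robot as it stands.
- The arm moves only by the shell command python3 -m creep 'ROWS' [FORCE]. ROWS is JSON, one flat list of numbers, 5 for each row, row after row: the opening, from 0 (shut) to 1 (fully open), then the shift along the world's x, y, z in units of 0.2 m (1.0 is 0.2 m), then the turn about the world's z in units of pi/2 rad (1.0 is pi/2 rad). A call has 1 to 12 rows; each row is the pose to reach, as a shift and turn from the pose measured when the call began; what a row does not reach only later rows make up. A row lasts 1/12 s, in which the tool goes at most 41.7 mm and 7.16 degrees, less where a joint would pass 70% of its speed; a pose out of reach is approached as far as the arm can. A call with a number of a shift or a turn outside -1 to 1 is refused whole. A call with a gripper value outside its range is refused whole. The fingers move at their own pace and stop on an object; FORCE is the grip in N (left out, the last holds). Time passes only in rows, so rows that repeat a pose let the fingers close. It gives the time, the measured TCP pose, the force and the opening at its end, in the units of the state.
- env.get_state(): the state, without advancing time (a new reading comes with each control period).
- vision.read_camera(name): name is "side" or "top"; returns a dict with "img" (480x640x3 uint8, blue, green, red), "fx", "fy", "cx", "cy" (pixels), "R" (3x3) and "t" (3): a world point X has camera coordinates R X + t. Camera axes: x right, y down, z forward; pixel columns grow to the right and rows downward; lengths in m; the calibration is good to about 2 mm. A picture is of the moment at which its call begins. There is no depth.
- env.job_done(): hands the job in, once; it reports no verdict.
The state is a dict: "time_s": time; "q": joint angles; "qvel": joint speeds; "tau": joint torques, N m; "position": TCP position; "tool_rot": TCP orientation; "ft_force": force on the tool from outside, world axes, zero at the start; "torque": the same for the moment, N m; "width": finger opening in m.
Only numpy, scipy, OpenCV 4.12 (cv2) and the standard library are available. Lean on these libraries where they do the work, as an engineer would, in place of code of your own. Each camera call takes 0.05 s, during which the arm holds its last target.

TASK

The cook wants to trim along the wooden L-shaped cutting square. Pick it up by its fin grip, set it flat on the white board and press its outer corner into the inner corner that the fence makes with the screwed-down end stop (at the left or the right end, look where it is; the loose tin is no stop), until both outer faces lie flush on fence and stop. Leave the other things where they are, and finish while still gripping the square and pressing it firmly into the corner: do not let go.

Things in the scene. Friction and masses are not known exactly. Their poses are not given: they have to be found in the camera images.
- board: White plastic cutting board lying on the steel counter, 280 (x) x 420 (y) x 20 mm thick, fixed. Origin: centre of its underside. +x points to the edge with the fence, away from the robot; y runs along the fence; z up. It may be turned up to 0.12 rad.
- fence: Straight steel fence along the far (+x) edge of the board, over its full 420 mm length, 20 mm thick, top 25 mm above the board's top. Same origin and axes as the board; its working face is the plane x = +120 mm of the board frame. Fixed.
- stop: Steel end stop: flat bar 200 (x) x 30 (y) x 25 mm high with two dark screw heads on top, screwed to the board, far end butting on the fence, near the left (+y) OR right (-y) end of the board. Axes parallel to the board's. Origin: on the board's top, on the bar's centre line, 35 mm short of the fence's face; the bar spans x = -165 to +35, y = -15 to +15 mm. Fixed.
- stop_end_left (a point): Point on the board's top where the end stop's +y face meets the fence's face (the inner corner if the stop is at the right, -y, end of the board). Axes as the stop's.
- stop_end_right (a point): Point on the board's top where the end stop's -y face meets the fence's face (the inner corner if the stop is at the left, +y, end of the board). Axes as the stop's.
- square: L-shaped wooden cutting square with a black fin grip, loose, flat on the counter right of the board, 0.16 to 0.3 kg; it slides easily on the board. Two equal legs 160 mm long outside, 40 mm wide, 12 mm thick. Origin: on the underside, straight below the grip's middle. Outer faces: planes x = +40 and y = +40 mm; from the outer corner (40, 40) one leg runs to x = -120 mm, the other to y = -120 mm.
- square_grip (a point): Middle of the square's grip, 36 mm above the underside: an upright black plastic fin, 44 mm long along the diagonal (1, 1) of the square's x and y, which points to the outer corner, and 18 mm thick across it (pinch it across the thickness), standing from 12 to 54 mm above the underside. Axes as the square's.
- square_corner (a point): The outer corner point of the square, on its underside. Axes as the square's.
- tin: Square steel tin with a dark lid, 63 x 63 mm, 67 mm high, standing on the board by the fence at the end where the end stop is not. Not a stop: leave it. Origin: centre of its underside.
- dish: Small white sauce dish, 68 mm wide, 22 mm high, on the near part of the board. Leave it. Origin: centre of its underside.
- bowl: Blue bowl, 120 mm wide, 60 mm high, on the counter left of the board. Leave it. Origin: centre of its underside.
- jug: Clear measuring jug, 100 mm wide, 110 mm high, on the counter right of the board, handle away from the robot. Leave it. Origin: centre of its underside.
- pump: White pump bottle, 68 mm wide, 173 mm high, on the counter left of the board. Leave it. Origin: centre of its underside.
Not all that is in view belongs to the job. Several things have the shape of the square; the one meant has the colours described above.

How it is judged (in metres and radians):
At the end, for the whole second after the job is handed in: The fingers still grip the square (over 3 N); it lies on the board within 4 mm, tilted less than 0.03 rad; its outer corner is within 4 mm of the inner corner of fence and end stop, its faces parallel to them within 0.02 rad, pressing on each with more than 1.5 N; it is at rest (contact force between square and fence above 1.5 N and contact force between square and stop above 1.5 N and contact force between the fingers and square above 3 N and ((y of stop in the frame of board above 0 m and horizontal distance between square_corner and stop_end_right below 0.004 m and angle between the x axis of square and the x axis of board, either way round below 0.02 rad) or (y of stop in the frame of board below 0 m and horizontal distance between square_corner and stop_end_left below 0.004 m and angle between the x axis of square and the y axis of board, either way round below 0.02 rad)) and z of square in the frame of board between 0.017 and 0.024 m and angle between square's own z axis and vertical below 0.03 rad and linear speed of square below 0.01 m/s); the arm keeps its last pose, push and grip.
It fails at once if the tin, the sauce dish or another bystander is moved more than 20 mm (distance of any of tin, dish, bowl, jug, pump from where it was at the start of the episode above 0.02 m).
It also fails if it takes over 56 s, if anything falls off the work surface, if the arm or the gripper's body presses on something with over 40 N, if the wrist force passes 120 N, or if a joint passes its speed limit or range.

## Working session

There is one attempt and no reset: what is moved stays moved. The work goes in short steps, Python scripts to look and compute and a shell command to move; the robot and the scene stay as the last step left them, time stands still between calls to the robot, and variables do not carry over. Pictures are saved under pics/ and viewed, and the job is handed in when it is done.

```bash
ls; mkdir -p pics; python3 - <<'E'
from plant import env, vision
import cv2
print(env.hold_point_z); s=env.get_state(); print(s)
for n in("side","top"):
    c=vision.read_camera(n); cv2.imwrite(f"pics/{n}0.png",c["img"]); print(n,c["fx"],c["cx"],c["cy"],c["R"],c["t"])
E
```

```text
pics
-0.0187
{'time_s': 0.0, 'q': array([-6.65210332e+01,  1.22247748e+01, -2.00581239e+00,  7.58301947e+01,
       -9.21730100e-04,  8.99996716e+01]), 'qvel': array([-0.09454552,  0.00960047, -0.04468634, -0.0258342 , -0.07285224,
        0.02708671]), 'tau': array([-3.57046418e-03, -6.86168790e+01,  4.87112188e+01,  1.80886028e-02,
       -2.39962646e-04,  2.10999423e-05]), 'position': array([ 0.19906629, -0.45829492,  0.20453323]), 'tool_rot': array([[ 3.98417423e-01, -9.17204103e-01, -4.37408439e-04],
       [-9.17203593e-01, -3.98417663e-01,  9.66602948e-04],
       [-1.06084344e-03,  1.60811363e-05, -9.99999437e-01]]), 'ft_force': array([-0.3255813 ,  0.23497387,  0.22624034]), 'torque': array([ 0.02736604, -0.00864586,  0.00771683]), 'width': 0.08586131683815502}
side 508.9182043319846 323.3244051863683 243.7395659292384 [[-0.90640339 -0.42215359  0.01480689]
 [-0.25405046  0.51679505 -0.81754587]
 [ 0.33747779 -0.74478804 -0.57567309]] [0.44907187 0.17272327 1.24486557]
top 506.2054256178418 328.8818672571893 235.53327365321888 [[ 6.45839817e-05 -9.99999832e-01 -5.76040496e-04]
 [-9.93709777e-01  3.30776616e-07 -1.11986069e-01]
 [ 1.11986050e-01  5.79649579e-04 -9.93709610e-01]] [0.01798959 0.50713045 1.10064343]
```

View pics/side0.png

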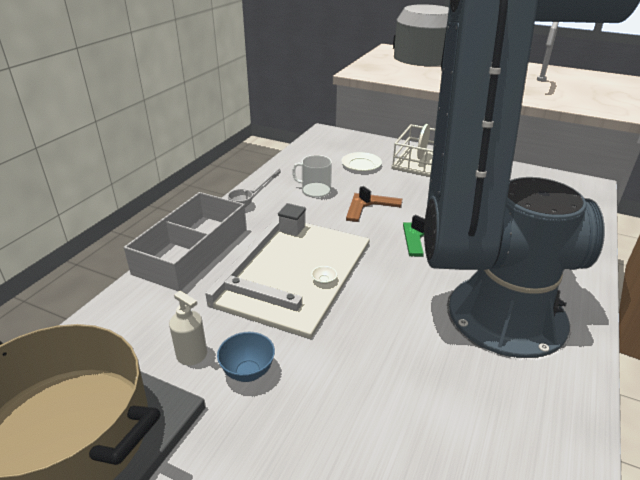

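View pics/top0.png

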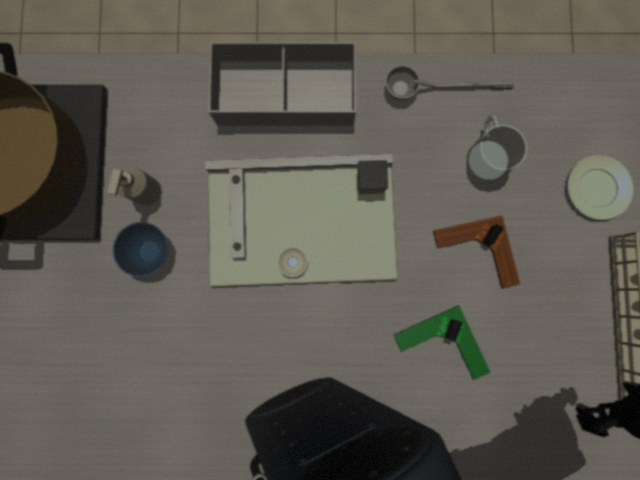

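```bash
cat > h.py <<'E'
import numpy as np, cv2
from plant import env, vision
def ray(c,uv,z):
    d=np.array([(uv[0]-c["cx"])/c["fx"],(uv[1]-c["cy"])/c["fy"],1.0])
    R=np.array(c["R"]);o=-R.T@np.array(c["t"]);d=R.T@d
    return o+d*(z-o[2])/d[2]
def proj(c,X):
    p=np.array(c["R"])@np.asarray(X,float)+np.array(c["t"])
    return np.array([c["fx"]*p[0]/p[2]+c["cx"],c["fy"]*p[1]/p[2]+c["cy"]])
def crop(im,x0,y0,x1,y1,k,name):
    cv2.imwrite(name,cv2.resize(im[y0:y1,x0:x1],None,fx=k,fy=k,interpolation=cv2.INTER_CUBIC))
E
python3 - <<'E'
from h import *
c=vision.read_camera("top");im=c["img"]
a=im[190:400,380:540]; b=im[140:300,195:405]
cv2.imwrite("pics/c1.png",cv2.resize(a,None,fx=2.8,fy=2.8,interpolation=cv2.INTER_CUBIC))
crop(im,195,140,405,300,3.8,"pics/c2.png")
s=vision.read_camera("side");crop(s["img"],330,170,490,270,5,"pics/c3.png")
h=cv2.cvtColor(im,cv2.COLOR_BGR2HSV)
print(h[237,455],h[330,410],h[270,505],h[235,300],h[163,250])
m=cv2.inRange(h,(3,110,50),(18,255,255)); m[:, :420]=0; m[:200]=0;m[310:]=0;m[:,530:]=0
cs,_=cv2.findContours(m,cv2.RETR_EXTERNAL,cv2.CHAIN_APPROX_NONE)
for k in cs:
    if cv2.contourArea(k)>100:
        ap=cv2.approxPolyDP(k,4,True)[:,0]
        print(cv2.contourArea(k)); 
        for p in ap: print(p,ray(c,p,0.012).round(4))
E
```

```text
[ 13 158  79] [ 63 148  88] [ 12 171  85] [ 36  37 144] [ 19  31 131]
1832.5
[434 231] [ 0.5193 -0.2201  0.012 ]
[438 246] [ 0.4852 -0.2284  0.012 ]
[469 239] [ 0.5011 -0.2988  0.012 ]
[481 242] [ 0.4943 -0.3257  0.012 ]
[489 228] [ 0.5262 -0.3449  0.012 ]
[499 224] [ 0.5353 -0.3679  0.012 ]
[503 229] [ 0.5239 -0.3766  0.012 ]
[490 248] [ 0.4807 -0.3456  0.012 ]
[501 284] [ 0.3998 -0.3673  0.012 ]
[518 283] [ 0.402  -0.4055  0.012 ]
[501 216] [ 0.5537 -0.3732  0.012 ]
```

View pics/c1.png

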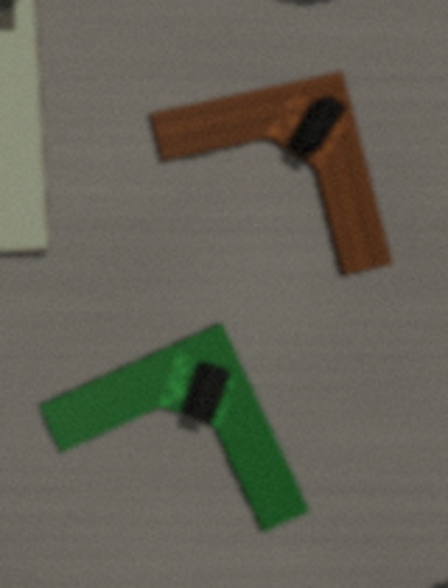

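View pics/c2.png

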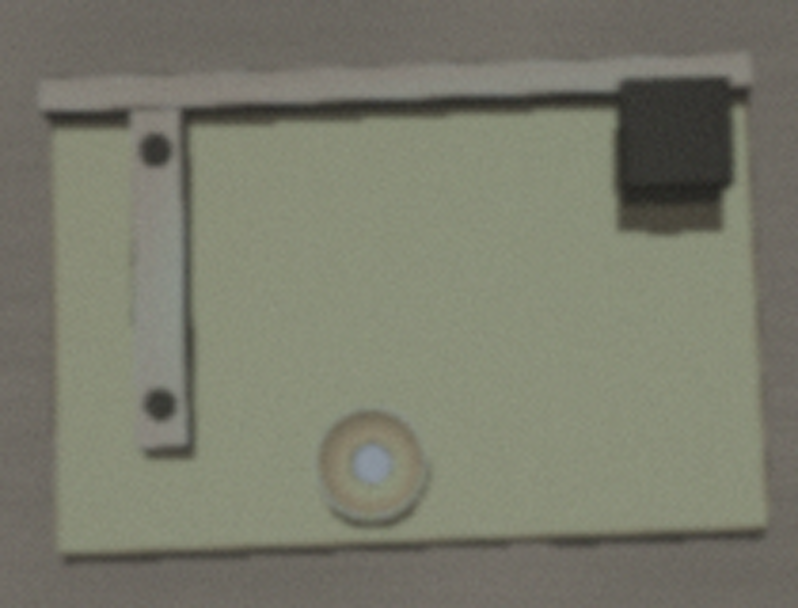

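View pics/c3.png

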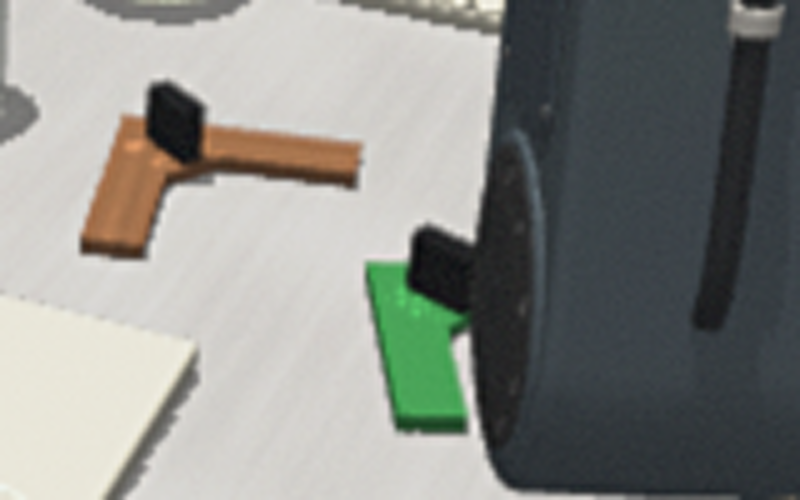

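```bash
cat > fit.py <<'E'
from h import *
def fitline(c,mask_cs,p,q,z,tol=3,trim=.12):
    # contour points near segment p-q -> world line
    p=np.array(p,float);q=np.array(q,float);d=q-p;L=np.linalg.norm(d);d/=L;n=np.array([-d[1],d[0]])
    pts=np.vstack([k[:,0] for k in mask_cs]).astype(float)
    s=(pts-p)@d;e=(pts-p)@n
    g=pts[(s>trim*L)&(s<(1-trim)*L)&(abs(e)<tol)]
    W=np.array([ray(c,u,z)[:2] for u in g])
    vx,vy,x,y=cv2.fitLine(W.astype(np.float32),cv2.DIST_HUBER,0,1e-4,1e-5).ravel()
    return np.array([x,y]),np.array([vx,vy]),len(g)
def inter(a,b):
    t=np.linalg.solve(np.c_[a[1],-b[1]],b[0]-a[0]);return a[0]+a[1]*t[0]
E
python3 - <<'E'
from fit import *
c=vision.read_camera("top");im=c["img"];h=cv2.cvtColor(im,cv2.COLOR_BGR2HSV)
m=cv2.inRange(h,(3,100,45),(20,255,255)); m[:, :420]=0; m[:200]=0;m[310:]=0;m[:,530:]=0
cs,_=cv2.findContours(m,cv2.RETR_EXTERNAL,cv2.CHAIN_APPROX_NONE)
A=fitline(c,cs,(434,231),(501,216),.012); B=fitline(c,cs,(502,217),(519,284),.012)
A2=fitline(c,cs,(438,246),(468,239),.012); B2=fitline(c,cs,(490,248),(501,284),.012)
for l in(A,B,A2,B2): print(l, np.degrees(np.arctan2(l[1][1],l[1][0])))
C=inter(A,B);print("corner",C)
# fin: black
k=cv2.inRange(h,(0,0,0),(180,255,40)); k[:,:465]=0;k[:215]=0;k[260:]=0;k[:,520:]=0
ks,_=cv2.findContours(k,cv2.RETR_EXTERNAL,cv2.CHAIN_APPROX_NONE)
for q in ks:
    if cv2.contourArea(q)>30: r=cv2.minAreaRect(q);print("fin",r,ray(c,r[0],.04))
# board bits
for n,p in dict(tin_top=(372,177)).items(): print(n,ray(c,p,.087))
print("dish",ray(c,(292,263),.03)); print("jug base/top",ray(c,(487,160),0),ray(c,(503,147),.11))
s=vision.read_camera("side");print("jug side",ray(s,(316,188),0),ray(s,(318,162),.11))
print("campos",-np.array(c["R"]).T@c["t"])
E
```

```text
(array([ 0.53708756, -0.29656297], dtype=float32), array([ 0.21718478, -0.9761305 ], dtype=float32), 52) -77.45626
(array([ 0.47850737, -0.39036682], dtype=float32), array([0.97572273, 0.21900958], dtype=float32), 53) 12.650867
(array([ 0.4920131 , -0.26376522], dtype=float32), array([ 0.20861997, -0.97799677], dtype=float32), 23) -77.9585
(array([ 0.44123083, -0.35893732], dtype=float32), array([0.9744659 , 0.22453554], dtype=float32), 28) 12.975567
corner [ 0.5541794  -0.37338156]
fin ((491.6647033691406, 235.2412109375), (10.123937606811523, 24.082698822021484), 32.47119140625) [ 0.50648149 -0.34133349  0.04      ]
tin_top [ 0.62671254 -0.0743824   0.087     ]
dish [0.4457597  0.09966266 0.03      ]
jug base/top [ 0.68713649 -0.34973531  0.        ] [ 0.68590556 -0.34936764  0.11      ]
jug side [ 0.69298768 -0.36447768  0.        ] [ 0.67737019 -0.34543164  0.11      ]
campos [0.38068261 0.01735143 1.15052186]
```

```bash
python3 - <<'E'
from h import *
c=vision.read_camera("top");im=c["img"]
g=cv2.cvtColor(im,cv2.COLOR_BGR2GRAY)
a=cv2.normalize(g[150:205,200:300],None,0,255,cv2.NORM_MINMAX)
cv2.imwrite("pics/d1.png",cv2.resize(a,None,fx=8,fy=8,interpolation=cv2.INTER_NEAREST))
s=vision.read_camera("side");crop(s["img"],200,215,380,335,4.4,"pics/d2.png")
for u in (270,300,330): print(u,im[152:178,u].mean(1).round().astype(int) if 0 else im[152:178,u-3:u+4].mean((1,2)).astype(int))
for v in (190,210,240): print(v,im[v-3:v+4,222:252].mean((0,2)).astype(int))
for v in (190,210,240): print(v,cv2.cvtColor(im,cv2.COLOR_BGR2HSV)[v-3:v+4,222:252,1].mean(0).astype(int))
E
```

```text
270 [101 102 102 103 104 105 111 119 124 126 128 130 130 128 114  78  52  52
  65  87 114 128 132 131 130 130]
300 [105 105 104 103 108 117 123 128 129 131 132 131 130 115  78  51  53  65
  89 116 129 131 131 132 132 132]
330 [106 107 106 110 119 127 130 130 131 133 132 128 112  78  51  52  65  88
 117 130 131 132 132 133 132 131]
190 [130 129 131 132 130 131 130 128 127 130 131 130 129 130 130 132 133 134
 133 126 108  82  79 105 125 131 131 131 132 131]
210 [131 133 130 131 131 130 127 121 123 129 133 133 133 134 133 134 136 136
 137 135 124  99  82 103 125 130 132 132 132 132]
240 [132 132 132 132 132 132 131 133 133 134 131 128 123 118 116 117 121 126
 128 133 126 108  84  86 110 127 132 133 133 132]
190 [37 38 36 36 36 38 33 29 25 23 24 23 23 21 20 20 17 18 18 17 21 25 32 36
 39 37 38 37 38 37]
210 [38 37 39 35 38 38 36 32 24 21 19 19 18 19 17 17 16 16 17 15 14 14 27 37
 37 40 38 38 38 37]
240 [37 37 36 38 39 35 37 34 25 18 17 18 21 19 20 17 18 17 17 17 16 18 24 33
 38 38 38 37 38 39]
```

View pics/d1.png

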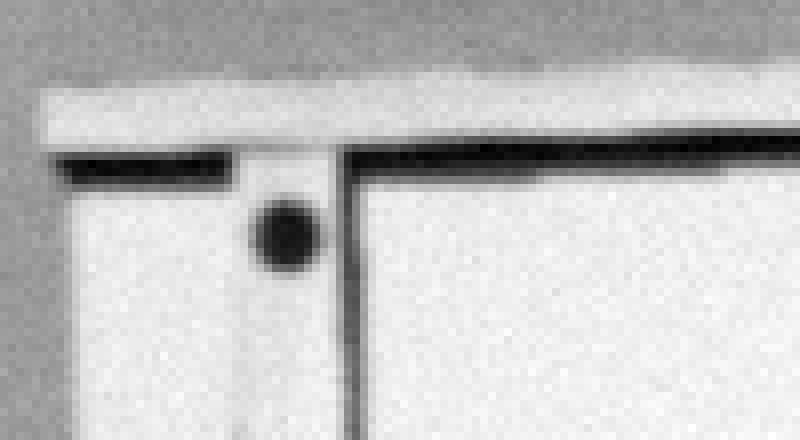

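View pics/d2.png

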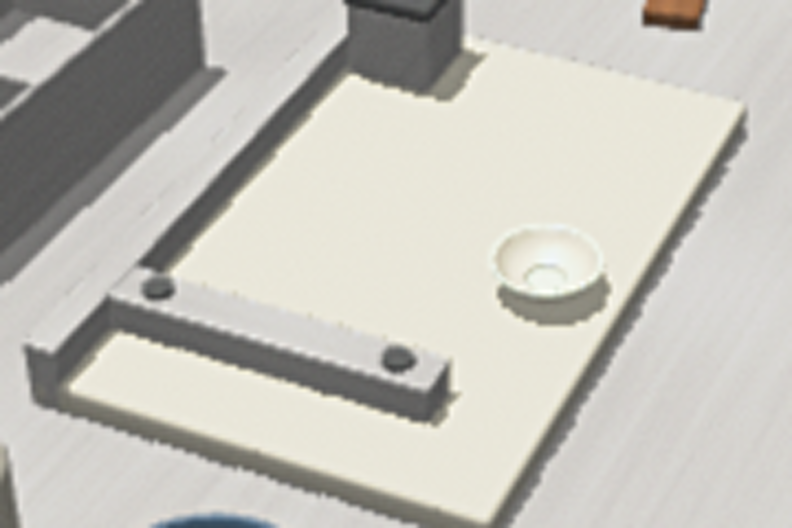

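```bash
python3 - <<'E'
from fit import *
c=vision.read_camera("top");g=c["img"].mean(2)
g=cv2.GaussianBlur(g,(3,3),0)
def cross(p,th,up=False):
    for i in range(len(p)-1):
        if (p[i]>=th>p[i+1]) : return i+(p[i]-th)/(p[i]-p[i+1])
F=[];S=[]
for u in range(250,345):
    v=cross(g[160:175,u],90); F.append(ray(c,(u,160+v),.045)[:2]) if v else 0
for v in list(range(176,250)):
    u=cross(g[v,239:250],106); S.append(ray(c,(239+u,v),.045)[:2]) if u else 0
def lf(P): 
    x=cv2.fitLine(np.array(P,np.float32),cv2.DIST_HUBER,0,1e-5,1e-5).ravel(); return x[2:],x[:2]
f=lf(F);s=lf(S);print(len(F),len(S),f,s,np.degrees(np.arctan2(f[1][0],-f[1][1])),np.degrees(np.arctan2(s[1][1],s[1][0])))
K=inter(f,s);print("corner",K)
# board edges near, right, left via mask at z=.02
m=(cv2.inRange(cv2.cvtColor(c["img"],cv2.COLOR_BGR2HSV),(25,28,110),(50,90,255)))
cs,_=cv2.findContours(m,cv2.RETR_EXTERNAL,cv2.CHAIN_APPROX_NONE)
k=max(cs,key=cv2.contourArea);print(cv2.approxPolyDP(k,4,True)[:,0].tolist())
n=fitline(c,[k],(213,285),(395,278),.02,4);print("near edge",n,np.degrees(np.arctan2(n[1][1],n[1][0])))
y=np.array([-f[1][0],-f[1][1]])if f[1][1]<0 else f[1]; x=np.array([y[1],-y[0]])
print("dist near->fence", (K-n[0])@x)
E
```

```text
95 72 (array([0.6620358 , 0.10123452], dtype=float32), array([ 0.03703637, -0.9993139 ], dtype=float32)) (array([0.54672945, 0.20838583], dtype=float32), array([0.999163  , 0.04090609], dtype=float32)) 2.1225128 2.3444006
corner [0.6578959  0.21293703]
[[390, 168], [385, 200], [373, 202], [357, 200], [355, 169], [245, 173], [245, 261], [234, 261], [229, 253], [228, 174], [209, 174], [210, 285], [395, 278]]
near edge (array([0.40594885, 0.07333839], dtype=float32), array([ 0.03840915, -0.9992621 ], dtype=float32), 139) -87.798775
dist near->fence 0.25694445
```

Candidates: the reddish-brown wooden L at top (490,235), and the green L at top (450,330). The wooden one fits the description: the crop shows wood grain and a black fin. The stop is at the left (+y) end, at top (238,215), and the tin is at the right. The inner corner is about (0.658, 0.213). The fin is at about (0.5065, -0.342), and the square has to turn about +79.6°.

```bash
python3 -m creep '[0.65,0.75,0.28,0,-0.31, 0.65,0.75,0.28,0,-0.31, 0.65,0.75,0.28,0,-0.31, 0.65,0.75,0.28,0,-0.31, 0.65,0.75,0.28,0,-0.31, 0.65,0.75,0.28,0,-0.31]' 40; python3 -c "
from plant import env
s=env.get_state();print(s['q'].round(2),s['position'].round(4),s['tool_rot'].round(4).tolist(),s['width'])"
```

```text
time_s: 0.95
position: [0.3517, -0.4013, 0.2046]
tool_rot: [[-0.076, -0.997, 0.0], [-0.997, 0.076, 0.001], [-0.001, -0.0, -1.0]]
ft_force: [-0.2, 0.0, -0.2]
width: 0.0555
[-4.8790e+01  1.6230e+01  3.2200e+00  7.7000e+01  3.0000e-02  1.3559e+02] [ 0.3517 -0.4013  0.2046] [[-0.0764, -0.9971, 0.0002], [-0.9971, 0.0764, 0.0006], [-0.0006, -0.0001, -1.0]] 0.05549415062260058
```

```bash
python3 -m creep '[0.65,0.4,0.15,-0.2,0.85, 0.65,0.4,0.15,-0.2,0.85, 0.65,0.4,0.15,-0.2,0.85, 0.65,0.4,0.15,-0.2,0.85, 0.65,0.4,0.15,-0.2,0.85, 0.65,0.4,0.15,-0.2,0.85, 0.65,0.4,0.15,-0.2,0.85, 0.65,0.4,0.15,-0.2,0.85, 0.65,0.4,0.15,-0.2,0.85, 0.65,0.4,0.15,-0.2,0.85, 0.65,0.4,0.15,-0.2,0.85, 0.65,0.4,0.15,-0.2,0.85]' 
cat > st.py <<'E'
from plant import env
import numpy as np
s=env.get_state();R=s['tool_rot'];print('q',s['q'].round(1),'p',s['position'].round(4),'yaw',np.degrees(np.arctan2(R[1,0],R[0,0])).round(2),'f',s['ft_force'].round(1),'tq',s['torque'].round(2),'w',round(s['width'],4),'t',s['time_s'])
E
python3 st.py
```

```text
time_s: 1.95
position: [0.4309, -0.3718, 0.1646]
tool_rot: [[0.953, -0.302, -0.001], [-0.302, -0.953, 0.0], [-0.001, -0.0, -1.0]]
ft_force: [0.4, -0.3, -0.0]
width: 0.056
q [-40.8  21.    4.1  73.1  -0.   66.8] p [ 0.4309 -0.3718  0.1646] yaw -17.61 f [ 0.4 -0.3 -0. ] tq [ 0.02 -0.04  0.01] w 0.056 t 1.95
```

```bash
python3 -m creep '[0.65,0.378,0.15,-0.3,0.836, 0.65,0.378,0.15,-0.3,0.836, 0.65,0.378,0.15,-0.3,0.836, 0.65,0.378,0.15,-0.3,0.836, 0.65,0.378,0.15,-0.3,0.836, 0.65,0.378,0.15,-0.3,0.836, 0.65,0.378,0.15,-0.3,0.836, 0.65,0.378,0.15,-0.3,0.836, 0.65,0.378,0.15,-0.3,0.836, 0.65,0.378,0.15,-0.3,0.836, 0.65,0.378,0.15,-0.3,0.836, 0.65,0.378,0.15,-0.3,0.836]' >/dev/null
python3 st.py; python3 - <<'E'
from h import *
s=vision.read_camera("side");c=vision.read_camera("top")
for X in ([.5065,-.342,.054],): print(proj(s,X),proj(c,X))
a=s["img"][120:260,300:450];b=c["img"][190:300,420:560]
cv2.imwrite("pics/e1.png",np.hstack([cv2.resize(a,(400,373),interpolation=2),cv2.resize(b,(400,373),interpolation=2)]))
E
```

```text
q [-34.   27.2   4.7  67.5  -0.1  -1.7] p [ 0.506  -0.3422  0.1047] yaw 57.67 f [-0.5 -0.3 -1.1] tq [ 0.01  0.01 -0.07] w 0.0554 t 2.95
[365.27965455 188.84273491] [494.01871064 234.50989845]
```

View pics/e1.png

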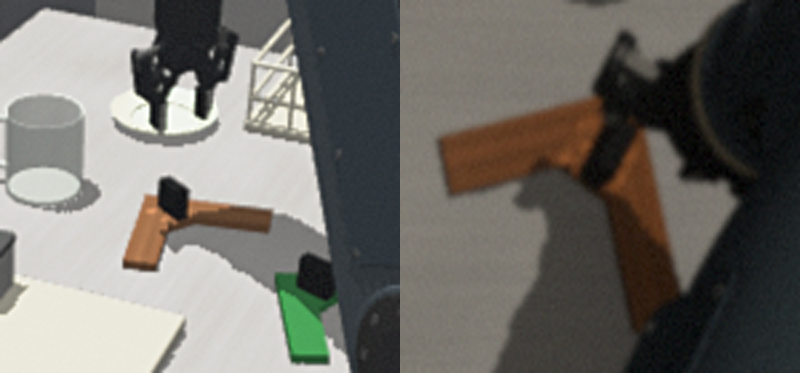

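```bash
python3 -m creep '[0.65,0,0,-0.25,0, 0.65,0,0,-0.25,0, 0.65,0,0,-0.36,0, 0.65,0,0,-0.43,0, 0.65,0,0,-0.43,0]'; python3 st.py; python3 -m creep '[0.0,0,0,0,0, 0,0,0,0,0, 0,0,0,0,0, 0,0,0,0,0, 0,0,0,0,0, 0,0,0,0,0, 0,0,0,0,0, 0,0,0,0,0]' 60; python3 st.py
```

```text
time_s: 3.47
position: [0.5043, -0.341, 0.0162]
tool_rot: [[0.541, 0.841, -0.005], [0.841, -0.541, 0.002], [-0.001, -0.005, -1.0]]
ft_force: [-1.7, 1.1, 0.0]
width: 0.0553
q [-34.   30.7  -3.2  56.4  -0.   -1.3] p [ 0.5043 -0.341   0.0162] yaw 57.22 f [-1.7  1.1  0. ] tq [-0.02  0.03  0.01] w 0.0553 t 3.4667
time_s: 4.13
position: [0.505, -0.3415, 0.0177]
tool_rot: [[0.542, 0.841, -0.003], [0.841, -0.542, 0.001], [-0.001, -0.003, -1.0]]
ft_force: [-1.2, 1.2, 6.1]
width: 0.0161
q [-34.   30.6  -3.1  56.5  -0.   -1.2] p [ 0.505  -0.3415  0.0177] yaw 57.2 f [-1.2  1.2  6.1] tq [0.2  0.27 0.02] w 0.0161 t 4.1333
```

```bash
python3 -m creep '[0,0,0,0.15,0, 0,0,0,0.35,0, 0,0,0,0.6,0, 0,0,0,0.6,0, 0,0,0,0.6,0]'; python3 st.py; python3 - <<'E'
from h import *
s=vision.read_camera("side");c=vision.read_camera("top")
a=s["img"][120:260,300:450];b=c["img"][190:300,420:560]
cv2.imwrite("pics/f1.png",np.hstack([cv2.resize(a,(400,373),interpolation=2),cv2.resize(b,(400,373),interpolation=2)]))
E
```

```text
time_s: 4.55
position: [0.5068, -0.3427, 0.1416]
tool_rot: [[0.542, 0.84, 0.002], [0.84, -0.542, -0.003], [-0.001, 0.003, -1.0]]
ft_force: [1.0, 0.8, -4.1]
width: 0.0166
q [-34.   26.3   8.7  72.2  -0.   -1.2] p [ 0.5068 -0.3427  0.1416] yaw 57.19 f [ 1.   0.8 -4.1] tq [ 0.   -0.08  0.  ] w 0.0166 t 4.55
```

View pics/f1.png

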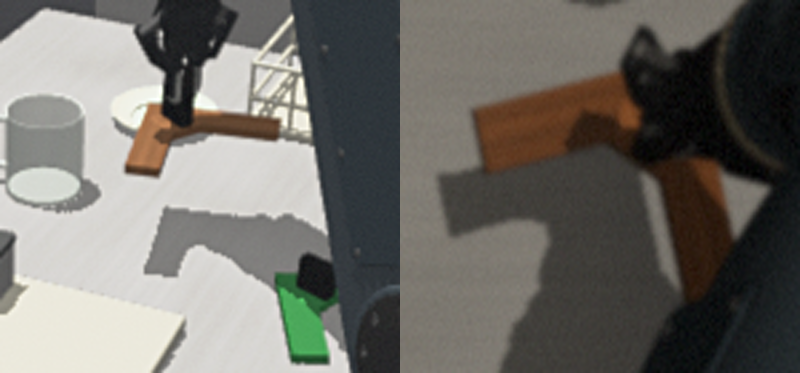

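```bash
python3 -m creep '[0,0,0.4,0.05,0.2, 0,0.05,0.7,0.05,0.3, 0,0.1,0.85,0.05,0.44, 0,0.1,0.85,0.05,0.44, 0,0.1,0.85,0.05,0.44, 0,0.1,0.85,0.05,0.44, 0,0.1,0.85,0.05,0.44]'; python3 st.py; python3 -m creep '[0,0.1,0.85,0,0.44, 0,0.1,0.85,0,0.44, 0,0.1,0.85,0,0.44, 0,0.1,0.85,0,0.44, 0,0.1,0.85,0,0.44, 0,0.1,0.85,0,0.44, 0,0.1,0.85,0,0.44, 0,0.1,0.85,0,0.44]'; python3 st.py
```

```text
time_s: 5.23
position: [0.5239, -0.1701, 0.145]
tool_rot: [[-0.123, 0.992, -0.006], [0.992, 0.123, -0.0], [0.001, -0.006, -1.0]]
ft_force: [-0.2, -0.2, -2.2]
width: 0.0156
q [-17.9  19.5  -0.9  69.9  -0.1 -25. ] p [ 0.5239 -0.1701  0.145 ] yaw 97.08 f [-0.2 -0.2 -2.2] tq [-0.09 -0.04 -0.04] w 0.0156 t 5.2333
time_s: 5.9
position: [0.5433, -0.0005, 0.1439]
tool_rot: [[-0.724, 0.69, -0.007], [0.69, 0.724, -0.004], [0.002, -0.008, -1.0]]
ft_force: [-0.6, -0.3, -3.2]
width: 0.016
q [  0.1  18.7  -2.3  69.4  -0.2 -46.3] p [ 5.433e-01 -5.000e-04  1.439e-01] yaw 136.39 f [-0.6 -0.3 -3.2] tq [-0.   -0.02 -0.06] w 0.016 t 5.9
```

```bash
python3 -m creep '[0,0.1,0.4,0,0, 0,0.29,0.77,0,0, 0,0.29,0.77,0,0, 0,0.29,0.77,0,0, 0,0.29,0.77,0,0, 0,0.29,0.77,0,0, 0,0.29,0.77,0,0, 0,0.29,0.77,0,0]'; python3 st.py; python3 - <<'E'
from h import *
s=vision.read_camera("side");c=vision.read_camera("top")
crop(s["img"],190,130,390,330,3,"pics/g1.png");crop(c["img"],195,110,405,290,3.7,"pics/g2.png")
E
```

```text
time_s: 6.57
position: [0.601, 0.152, 0.1436]
tool_rot: [[-0.722, 0.692, -0.007], [0.692, 0.722, -0.005], [0.002, -0.008, -1.0]]
ft_force: [0.0, -0.1, -3.0]
width: 0.0162
q [ 14.3  28.   11.6  74.1  -0.2 -31.9] p [0.601  0.152  0.1436] yaw 136.19 f [ 0.  -0.1 -3. ] tq [ 0.05 -0.07  0.04] w 0.0162 t 6.5667
```

View pics/g1.png

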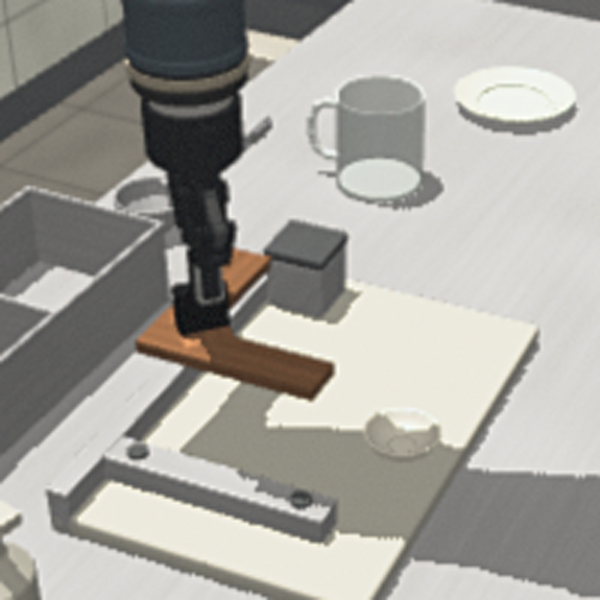

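View pics/g2.png

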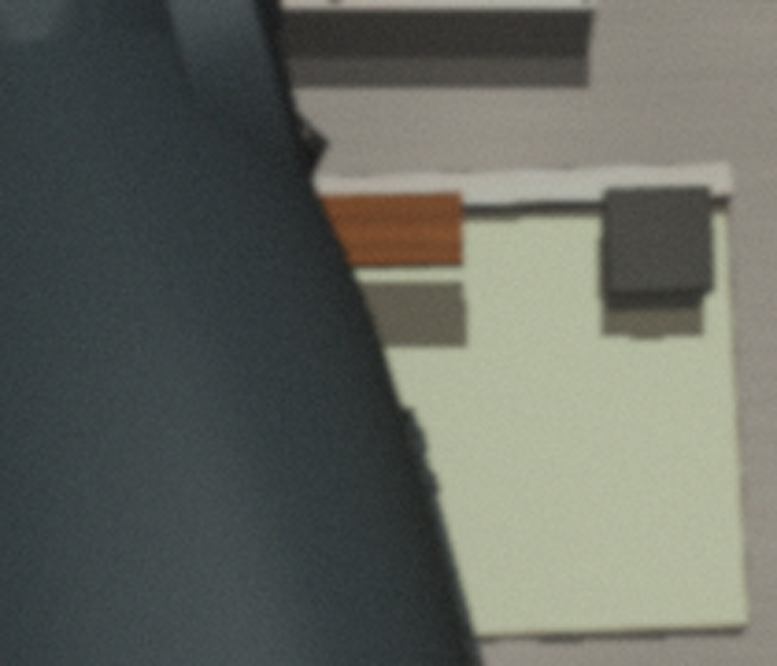

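```bash
cat > ang.py <<'E'
from fit import *
import sys
zt=float(sys.argv[1])
s=vision.read_camera("side");c=vision.read_camera("top")
out=[]
for n,cam in(("side",s),("top",c)):
    im=cam["img"];h=cv2.cvtColor(im,cv2.COLOR_BGR2HSV)
    m=cv2.inRange(h,(3,95,45),(20,255,255))
    x0,y0,x1,y1=(190,130,330,330) if n=="side" else (200,120,380,290)
    k=np.zeros_like(m);k[y0:y1,x0:x1]=m[y0:y1,x0:x1]
    cs,_=cv2.findContours(k,cv2.RETR_EXTERNAL,cv2.CHAIN_APPROX_NONE)
    for q in cs:
        if cv2.contourArea(q)>60:
            print(n,cv2.contourArea(q),[(p.tolist(),ray(cam,p,zt)[:2].round(3).tolist()) for p in cv2.approxPolyDP(q,2.5,True)[:,0]])
    big=np.zeros_like(im);
    if n=="side": crop(im,215,180,315,280,8,"pics/%s.png"%sys.argv[2])
E
python3 ang.py .138 h1
```

```text
side 718.0 [([235, 243], [0.643, 0.197]), ([236, 246], [0.634, 0.206]), ([293, 262], [0.481, 0.202]), ([299, 251], [0.488, 0.158]), ([271, 244], [0.562, 0.162]), ([266, 239], [0.584, 0.149]), ([250, 241], [0.615, 0.173]), ([247, 232], [0.642, 0.143])]
side 141.5 [([279, 215], [0.61, 0.037]), ([267, 213], [0.643, 0.042]), ([264, 218], [0.637, 0.067]), ([266, 231], [0.602, 0.118])]
top 598.0 [([319, 179], [0.611, 0.038]), ([317, 162], [0.646, 0.042]), ([281, 164], [0.642, 0.116]), ([289, 181], [0.607, 0.099])]
```

View pics/h1.png

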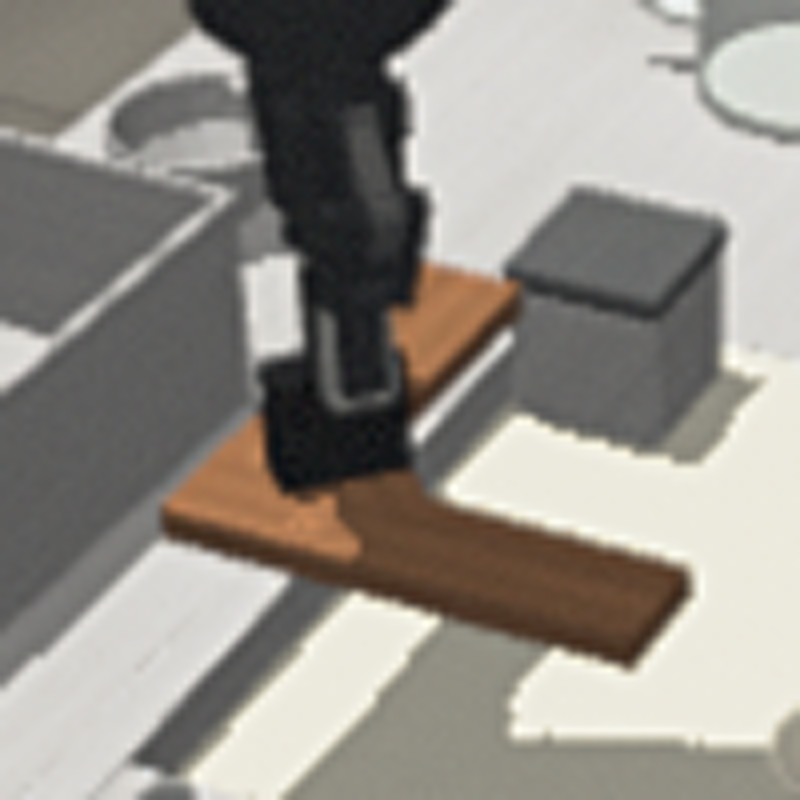

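```bash
cat > ang2.py <<'E'
from fit import *
import sys
# args: zt ; segments side bottom edge p q ; side far edge p q ; top far edge p q
zt=float(sys.argv[1]);v=list(map(float,sys.argv[2:]))
def cont(cam):
    m=cv2.inRange(cv2.cvtColor(cam["img"],cv2.COLOR_BGR2HSV),(3,95,40),(20,255,255))
    return cv2.findContours(m,cv2.RETR_EXTERNAL,cv2.CHAIN_APPROX_NONE)[0]
s=vision.read_camera("side");c=vision.read_camera("top");S=cont(s);T=cont(c)
for n,cam,C,z,p in(("stopside",s,S,zt-.012,v[:4]),("fence(side)",s,S,zt,v[4:8]),("fence(top)",c,T,zt,v[8:12])):
    l=fitline(cam,C,p[:2],p[2:],z,2.5);a=np.degrees(np.arctan2(l[1][1],l[1][0]))
    print(n,l[0].round(4),l[2],"yaw",((a+45)%90-45).round(2)); 
    if n=="stopside":A=l
    else: print("  corner",inter(A,l).round(4))
E
python3 ang2.py .138 236 246 293 262 235 243 267 213 281 164 317 162
```

```text
stopside [0.5651 0.19  ] 44 yaw 1.08
fence(side) [0.6422 0.1494] 14 yaw -3.3
  corner [0.6447 0.1915]
fence(top) [0.6441 0.0815] 27 yaw -0.0
  corner [0.6441 0.1915]
```

```bash
python3 -m creep '[0,0,0.03,-0.1,0.012, 0,0,0.05,-0.25,0.012, 0,0,0.05,-0.38,0.012, 0,0,0.05,-0.47,0.012, 0,0,0.05,-0.47,0.012, 0,0,0.05,-0.47,0.012]'; python3 st.py;python3 ang.py .044 i1
```

```text
time_s: 7.37
position: [0.6007, 0.1626, 0.05]
tool_rot: [[-0.736, 0.677, -0.008], [0.677, 0.736, -0.005], [0.002, -0.009, -1.0]]
ft_force: [0.4, 0.8, -2.3]
width: 0.0159
q [ 15.2  30.9   2.4  62.   -0.1 -32.2] p [0.6007 0.1626 0.05  ] yaw 137.39 f [ 0.4  0.8 -2.3] tq [-0.02 -0.03 -0.03] w 0.0159 t 7.3667
side 573.5 [([237, 275], [0.642, 0.204]), ([291, 292], [0.489, 0.202]), ([299, 286], [0.481, 0.173]), ([298, 283], [0.489, 0.164]), ([270, 276], [0.565, 0.171]), ([266, 271], [0.584, 0.157]), ([251, 274], [0.612, 0.185]), ([248, 264], [0.641, 0.152])]
side 114.5 [([277, 247], [0.611, 0.053]), ([268, 245], [0.637, 0.055]), ([264, 253], [0.628, 0.092]), ([266, 262], [0.604, 0.124])]
top 549.5 [([315, 187], [0.614, 0.049]), ([312, 171], [0.65, 0.056]), ([278, 174], [0.643, 0.131]), ([287, 190], [0.607, 0.111])]
```

View pics/i1.png

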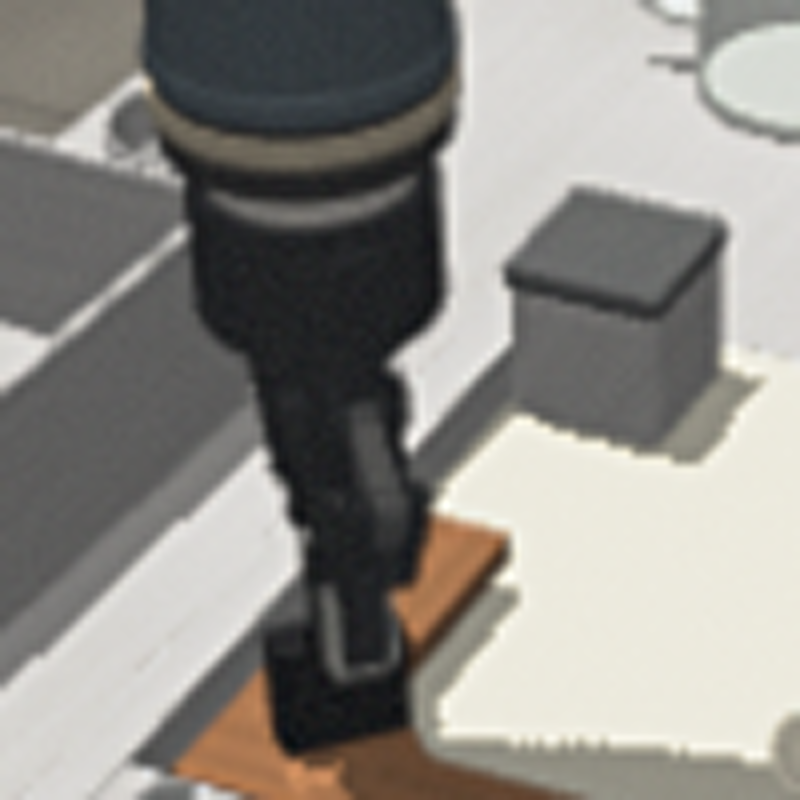

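```bash
python3 -m creep '[0,0,0,-0.03,0, 0,0,0,-0.05,0, 0,0,0,-0.055,0, 0,0,0,-0.055,0]'; python3 st.py;python3 -m creep '[0,0,0,-0.01,0, 0,0,0,-0.01,0, 0,0,0,-0.01,0]'>/dev/null; python3 st.py
```

```text
time_s: 7.8
position: [0.6021, 0.163, 0.0406]
tool_rot: [[-0.736, 0.677, -0.004], [0.677, 0.736, -0.004], [0.001, -0.006, -1.0]]
ft_force: [-0.5, 0.7, -2.4]
width: 0.0158
q [ 15.2  31.2   1.6  60.6  -0.1 -32.2] p [0.6021 0.163  0.0406] yaw 137.39 f [-0.5  0.7 -2.4] tq [ 0.02 -0.04  0.01] w 0.0158 t 7.8
q [ 15.2  31.3   1.4  60.4  -0.1 -32.2] p [0.602  0.163  0.0386] yaw 137.39 f [-0.5  0.7 -2.9] tq [ 0.01 -0.02 -0.01] w 0.0162 t 8.05
```

```bash
python3 -m creep '[0,0,0,-0.008,0, 0,0,0,-0.008,0, 0,0,0,-0.008,0]'>/dev/null; python3 st.py
```

```text
q [ 15.2  31.3   1.3  60.2  -0.1 -32.2] p [0.6024 0.1631 0.0377] yaw 137.39 f [-2.9 -0.6  5.6] tq [-0.11  0.42 -0.05] w 0.0161 t 8.3
```

```bash
python3 -m creep '[0,0.02,0.02,0,0, 0,0.03,0.03,0,0, 0,0.03,0.03,0,0]'>/dev/null; python3 st.py; python3 -m creep '[0,0.015,0.01,0,0, 0,0.015,0.02,0,0, 0,0.015,0.02,0,0]'>/dev/null; python3 st.py
```

```text
q [ 15.5  32.1   2.7  61.   -0.5 -31.8] p [0.6076 0.1657 0.0382] yaw 137.28 f [-12.3 -26.5  19.2] tq [-5.64  2.49 -0.07] w 0.0161 t 8.55
q [ 15.7  32.6   3.5  61.5  -0.9 -31.5] p [0.6105 0.1661 0.0388] yaw 137.15 f [ -7.6 -27.1  15. ] tq [-5.9   1.46 -0.03] w 0.0162 t 8.8
```

```bash
python3 ang.py .032 j0; python3 - <<'E'
from h import *
s=vision.read_camera("side");c=vision.read_camera("top")
crop(s["img"],210,220,310,310,8,"pics/j1.png");crop(c["img"],195,110,405,290,3.7,"pics/j2.png")
E
```

```text
side 342.0 [([236, 275], [0.653, 0.192]), ([290, 292], [0.498, 0.191]), ([295, 289], [0.492, 0.175]), ([266, 279], [0.576, 0.173]), ([262, 274], [0.596, 0.16]), ([247, 277], [0.624, 0.187]), ([244, 267], [0.653, 0.155])]
side 127.5 [([274, 249], [0.622, 0.05]), ([264, 246], [0.654, 0.05]), ([260, 257], [0.638, 0.099]), ([262, 265], [0.615, 0.127])]
top 592.0 [([313, 185], [0.621, 0.054]), ([313, 168], [0.66, 0.054]), ([276, 170], [0.656, 0.137]), ([284, 187], [0.617, 0.119])]
```

View pics/j1.png

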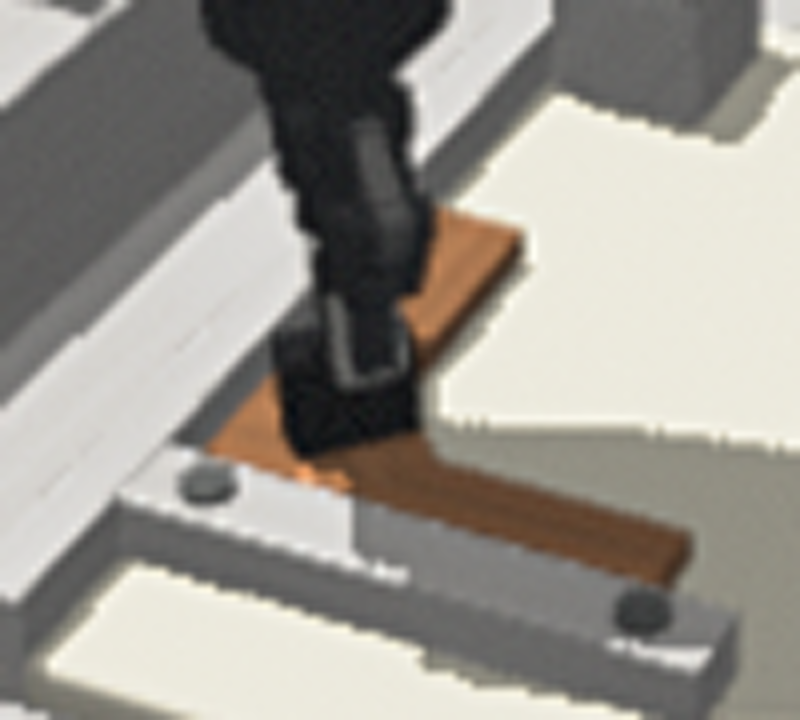

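View pics/j2.png

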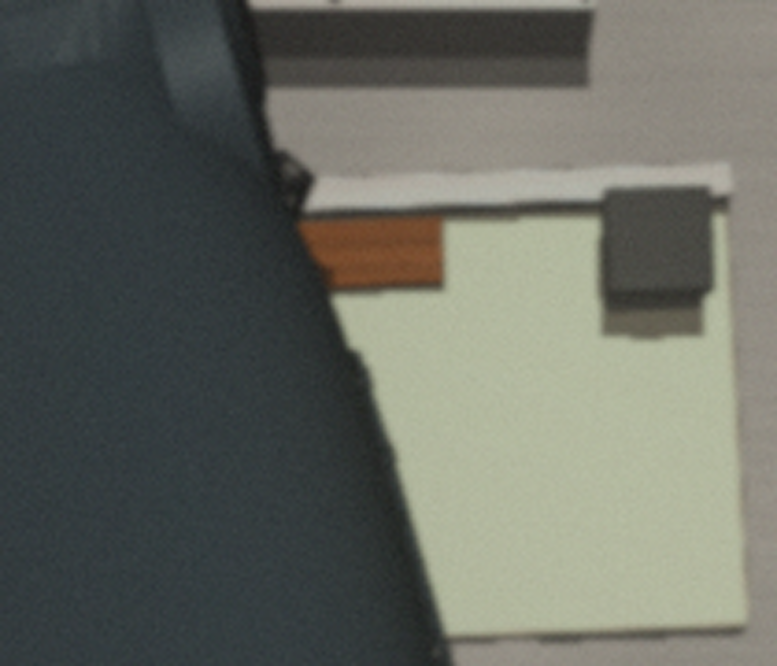

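```bash
python3 -m creep '[0,0.01,0.005,0,0, 0,0.02,0.005,0,0, 0,0.02,0.005,0,0]'>/dev/null; python3 st.py; python3 -m creep '[0,0.02,0.005,0,0, 0,0.02,0.005,0,0, 0,0.02,0.005,0,0]'>/dev/null; python3 st.py
```

```text
q [ 15.6  33.1   4.3  61.9  -1.  -31.5] p [0.6147 0.1659 0.0387] yaw 137.1 f [-2.  -9.7  2.5] tq [-2.32  0.32 -0.06] w 0.0163 t 9.25
q [ 15.6  33.5   5.1  62.5  -1.  -31.5] p [0.6155 0.1656 0.0385] yaw 137.08 f [-25.1 -13.   18.8] tq [-2.49  5.25 -0.14] w 0.0164 t 9.5
```

```bash
python3 - <<'E'
from h import *
print(env.get_state()['tool_rot'].round(4))
s=vision.read_camera("side");c=vision.read_camera("top")
crop(s["img"],210,230,310,305,8,"pics/k1.png");crop(c["img"],260,150,350,200,8,"pics/k2.png")
E
python3 ang.py .032 k0
```

```text
[[-0.7323  0.6809 -0.0114]
 [ 0.6809  0.732  -0.0214]
 [-0.0063 -0.0234 -0.9997]]
side 336.5 [([235, 274], [0.658, 0.19]), ([286, 291], [0.508, 0.192]), ([293, 289], [0.496, 0.177]), ([293, 286], [0.502, 0.167]), ([263, 278], [0.585, 0.173]), ([260, 274], [0.6, 0.162]), ([246, 277], [0.626, 0.188]), ([242, 267], [0.657, 0.157])]
side 133.5 [([272, 249], [0.627, 0.053]), ([262, 246], [0.659, 0.052]), ([258, 257], [0.643, 0.101]), ([261, 265], [0.617, 0.128])]
top 563.5 [([314, 167], [0.662, 0.052]), ([278, 168], [0.66, 0.133]), ([277, 171], [0.653, 0.135]), ([284, 185], [0.621, 0.119]), ([313, 184], [0.623, 0.054])]
```

View pics/k1.png

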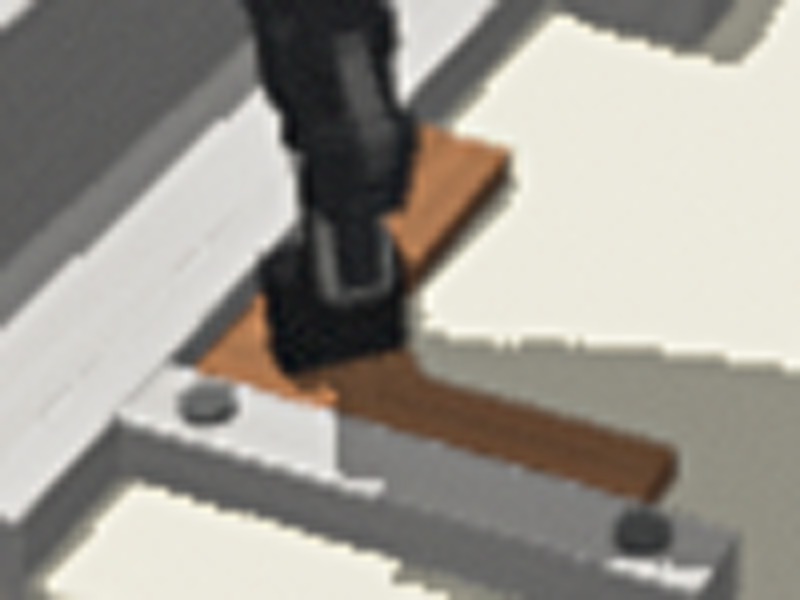

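View pics/k2.png

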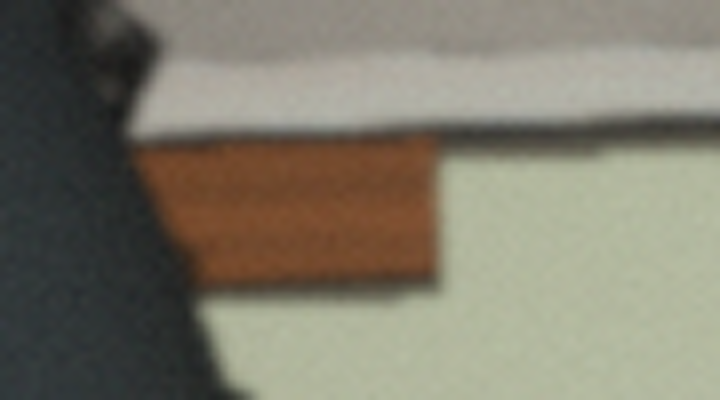

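```bash
cat >> st.py <<'E'
print('toolz',R[:,2].round(4))
E
python3 -m creep '[0,-0.01,-0.015,0,0, 0,-0.015,-0.02,0,0, 0,-0.015,-0.02,0,0]'>/dev/null; python3 st.py;  python3 -m creep '[0,0,0,0.01,0, 0,0,0,0.01,0, 0,0,0,0.01,0]'>/dev/null; python3 st.py
```

```text
q [ 15.3  33.    4.3  62.2  -1.  -31.7] p [0.6128 0.1618 0.0385] yaw 137.08 f [ 0.1  0.3 -1.6] tq [0.06 0.04 0.02] w 0.0161 t 9.95
toolz [-0.0107 -0.021  -0.9997]
q [ 15.3  33.    4.5  62.4  -1.  -31.7] p [0.6131 0.162  0.0406] yaw 137.09 f [-1.   0.7 -2.9] tq [-0.02 -0.04  0.02] w 0.016 t 10.2
toolz [-0.0102 -0.0208 -0.9997]
```

```bash
python3 -m creep '[0,0,0,-0.01,0, 0,0,0,-0.015,0, 0,0,0,-0.02,0, 0,0,0,-0.02,0, 0,0,0,-0.02,0]'>/dev/null; python3 st.py;  python3 -m creep '[0,0,0,-0.01,0, 0,0,0,-0.01,0, 0,0,0,-0.01,0]'>/dev/null; python3 st.py
```

```text
q [ 15.3  33.1   4.2  61.9  -1.  -31.7] p [0.6136 0.1621 0.0377] yaw 137.09 f [-4.6 -2.3 13.2] tq [-0.17  0.82  0.05] w 0.016 t 10.6167
toolz [-0.0088 -0.0205 -0.9998]
q [ 15.3  33.    4.1  61.8  -1.  -31.7] p [0.6144 0.1623 0.0376] yaw 137.09 f [-7.4 -3.5 23.3] tq [-0.3   1.57 -0.03] w 0.0158 t 10.8667
toolz [-0.0064 -0.0198 -0.9998]
```

```bash
python3 -m creep '[0,0.005,0.01,-0.003,0, 0,0.01,0.02,-0.003,0, 0,0.015,0.025,-0.003,0, 0,0.015,0.025,-0.003,0, 0,0.015,0.025,-0.003,0]'>/dev/null; python3 st.py
```

```text
q [ 15.6  33.4   4.8  62.3  -1.1 -31.4] p [0.6153 0.1651 0.0378] yaw 137.03 f [-21.3 -16.6  25.8] tq [-3.35  4.42 -0.11] w 0.0161 t 11.2833
toolz [-0.0095 -0.0234 -0.9997]
```

```bash
python3 - <<'E'
from h import *
s=vision.read_camera("side");c=vision.read_camera("top")
crop(s["img"],210,230,310,305,8,"pics/l1.png");crop(c["img"],255,150,355,200,8,"pics/l2.png")
E
python3 st.py; python3 - <<'E'
from fit import *
# edge of square along stop (seen above the stop's top edge) and leg's far edges, z top = .032
s=vision.read_camera("side");c=vision.read_camera("top")
def C(cam): return cv2.findContours(cv2.inRange(cv2.cvtColor(cam["img"],cv2.COLOR_BGR2HSV),(3,95,40),(20,255,255)),cv2.RETR_EXTERNAL,cv2.CHAIN_APPROX_NONE)[0]
A=C(s);B=C(c)
def yaw(l): a=np.degrees(np.arctan2(l[1][1],l[1][0])); return ((a+45)%90-45).round(2)
for n,cam,K,p,q in(("inner edge stop leg side",s,A,(264,278),(292,286)),("fence leg inner top",c,B,(284,186),(312,185)),("fence leg outer top",c,B,(279,168),(313,167)),("end face top",c,B,(314,168),(314,184))):
    l=fitline(cam,K,p,q,.032,2.5);print(n,l[0].round(4),l[2],yaw(l))
E
```

```text
q [ 15.6  33.4   4.8  62.3  -1.1 -31.4] p [0.6153 0.1651 0.0378] yaw 137.03 f [-21.3 -17.3  25.9] tq [-3.23  4.38 -0.11] w 0.0159 t 11.3833
toolz [-0.0094 -0.0233 -0.9997]
inner edge stop leg side [0.5472 0.1711] 21 2.32
fence leg inner top [0.622 0.089] 21 3.73
fence leg outer top [0.6602 0.0954] 25 -0.0
end face top [0.6438 0.0531] 13 5.9
```

View pics/l1.png

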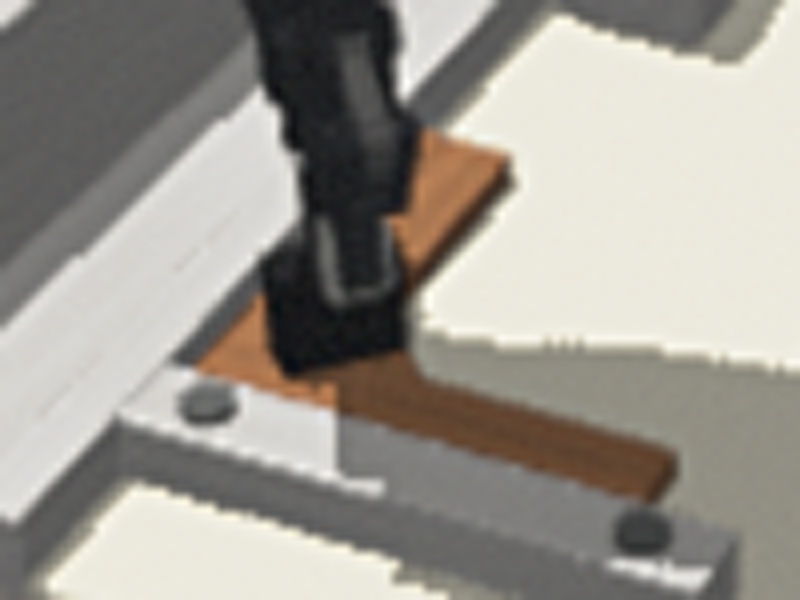

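View pics/l2.png

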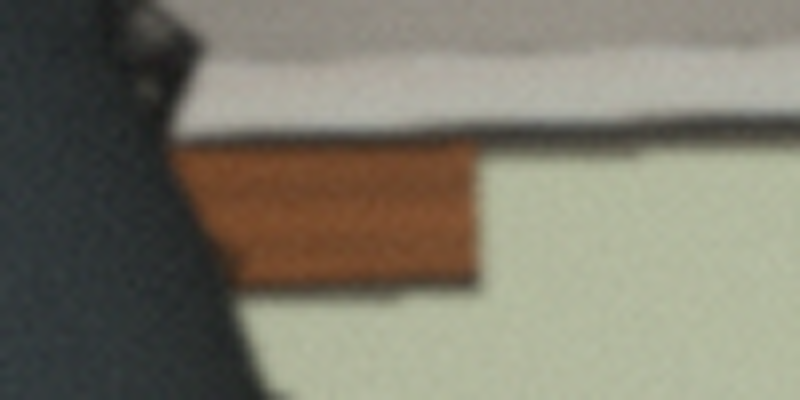

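```bash
python3 - <<'E'
from h import *
c=vision.read_camera("top");im=cv2.GaussianBlur(c["img"],(3,3),0).astype(float);g=im.mean(2);r=im[:,:,2]-im[:,:,0]
E=[];I=[];Fn=[]
for u in range(286,312):
    p=r[160:180,u];i=np.where((p[:-1]<30)&(p[1:]>=30))[0]
    if len(i): i=i[0];E.append(ray(c,(u,160+i+(30-p[i])/(p[i+1]-p[i])),.032)[:2])
    q=r[176:195,u];j=np.where((q[:-1]>=25)&(q[1:]<25))[0]
    if len(j): j=j[0];I.append(ray(c,(u,176+j+(q[j]-25)/(q[j]-q[j+1])),.032)[:2])
for u in range(316,345):
    p=g[158:175,u];i=np.where((p[:-1]>=90)&(p[1:]<90))[0]
    if len(i): i=i[0];Fn.append(ray(c,(u,158+i+(p[i]-90)/(p[i]-p[i+1])),.045)[:2])
for n,P in(("wood outer",E),("wood inner",I),("fence",Fn)):
    P=np.array(P);k=np.polyfit(P[:,1],P[:,0],1);print(n,len(P),"yaw",np.degrees(np.arctan(-k[0])).round(2),"x at y=.09",np.polyval(k,.09).round(4),"resid",(P[:,0]-np.polyval(k,P[:,1])).std().round(5))
E
```

```text
wood outer 26 yaw 1.12 x at y=.09 0.6614 resid 0.0002
wood inner 26 yaw 1.68 x at y=.09 0.6192 resid 0.00012
fence 29 yaw 2.25 x at y=.09 0.6601 resid 0.00045
```

```bash
python3 -m creep '[0,-0.008,-0.008,0.002,0.008, 0,-0.008,-0.008,0.002,0.008, 0,0.005,0.005,0,0.008, 0,0.02,0.016,-0.005,0.008, 0,0.02,0.016,-0.005,0.008, 0,0.02,0.016,-0.005,0.008, 0,0.02,0.016,-0.005,0.008]'>/dev/null; python3 st.py
cat > meas.py <<'E'
from fit import *
c=vision.read_camera("top");im=cv2.GaussianBlur(c["img"],(3,3),0).astype(float);g=im.mean(2);r=im[:,:,2]-im[:,:,0]
E=[];I=[];Fw=[]
def cr(p,t,fall): 
    i=np.where((p[:-1]>=t)&(p[1:]<t) if fall else (p[:-1]<t)&(p[1:]>=t))[0]
    return None if len(i)==0 else i[0]+(t-p[i[0]])/(p[i[0]+1]-p[i[0]])
for u in range(286,312):
    for P,o,y,t,f,a in((E,160,r,30,0,180),(I,176,r,25,1,195),(Fw,158,g,110,1,175)):
        v=cr(y[o:a,u],t,f)
        if v is not None:P.append(ray(c,(u,o+v),.045 if P is Fw else .032)[:2])
for n,P in(("wood outer",E),("wood inner",I),("fence top here",Fw)):
    P=np.array(P);k=np.polyfit(P[:,1],P[:,0],1);print(n,len(P),"yaw",np.degrees(np.arctan(-k[0])).round(2),"x at y=.09",np.polyval(k,.09).round(4))
s=vision.read_camera("side")
A=cv2.findContours(cv2.inRange(cv2.cvtColor(s["img"],cv2.COLOR_BGR2HSV),(3,95,40),(20,255,255)),cv2.RETR_EXTERNAL,cv2.CHAIN_APPROX_NONE)[0]
l=fitline(s,A,(264,278),(292,286),.032,2.5);print("side inner",np.degrees(np.arctan(l[1][1]/l[1][0])).round(2),l[0].round(4))
E
python3 meas.py
```

```text
q [ 15.8  33.9   5.6  62.8  -1.2 -31.9] p [0.6173 0.1671 0.0373] yaw 137.7 f [-23.  -13.6  25. ] tq [-2.58  4.46 -0.2 ] w 0.016 t 12.1167
toolz [-0.0126 -0.0258 -0.9996]
wood outer 26 yaw 1.32 x at y=.09 0.6614
wood inner 26 yaw 2.23 x at y=.09 0.6193
fence top here 26 yaw 1.18 x at y=.09 0.6619
side inner 2.33 [0.5509 0.1707]
```

```bash
python3 -m creep '[0,0.015,0.016,-0.005,0, 0,0.015,0.016,-0.005,0, 0,0.015,0.016,-0.005,0, 0,0.015,0.016,-0.005,0]' 90 >/dev/null; python3 st.py; python3 meas.py; for i in 1 2 3 4 5 6 7 8 9 10; do python3 -c "from plant import vision;vision.read_camera('top')"; done;  python3 st.py
```

```text
q [ 15.9  34.3   6.2  63.4  -1.5 -31.6] p [0.6172 0.167  0.0373] yaw 137.59 f [-35.1 -28.8  42.1] tq [-5.57  6.76 -0.14] w 0.0151 t 12.55
toolz [-0.0175 -0.0316 -0.9993]
wood outer 26 yaw 1.05 x at y=.09 0.6614
wood inner 26 yaw 2.41 x at y=.09 0.6193
fence top here 26 yaw 1.23 x at y=.09 0.6619
side inner 2.33 [0.5509 0.1707]
q [ 15.9  34.3   6.2  63.4  -1.5 -31.6] p [0.6172 0.167  0.0373] yaw 137.59 f [-34.6 -28.   41.2] tq [-5.54  6.75 -0.16] w 0.0157 t 13.15
toolz [-0.0175 -0.0315 -0.9994]
```

```bash
python3 - <<'E'
from h import *
s=vision.read_camera("side");a=s["img"]
crop(a,248,238,302,296,13,"pics/m1.png")
# predicted leg tips for a flat square with corner K, yaw 2.2
K=np.array([.6585,.213]);t=np.radians(2.2);x=np.array([np.cos(t),np.sin(t)]);y=np.array([-x[1],x[0]])
for n,d in dict(fenceleg_out=-.16*y,fenceleg_in=-.16*y-.04*x,stopleg_in=-.16*x-.04*y,inner=-.04*x-.04*y).items():
    for z in(.032,.020): 
        u=proj(s,[*(K+d),z]);print(n,z,u.round(1),"crop",((u-[248,238])*13).round())
E
```

```text
fenceleg_out 0.032 [260.1 245.6] crop [157.  99.]
fenceleg_out 0.02 [260.3 249.1] crop [160. 144.]
fenceleg_in 0.032 [273. 249.] crop [324. 143.]
fenceleg_in 0.02 [273.1 252.5] crop [327. 189.]
stopleg_in 0.032 [293.6 286.1] crop [593. 625.]
stopleg_in 0.02 [293.7 289.8] crop [594. 673.]
inner 0.032 [251.4 274. ] crop [ 44. 467.]
inner 0.02 [251.7 277.6] crop [ 48. 515.]
```

View pics/m1.png

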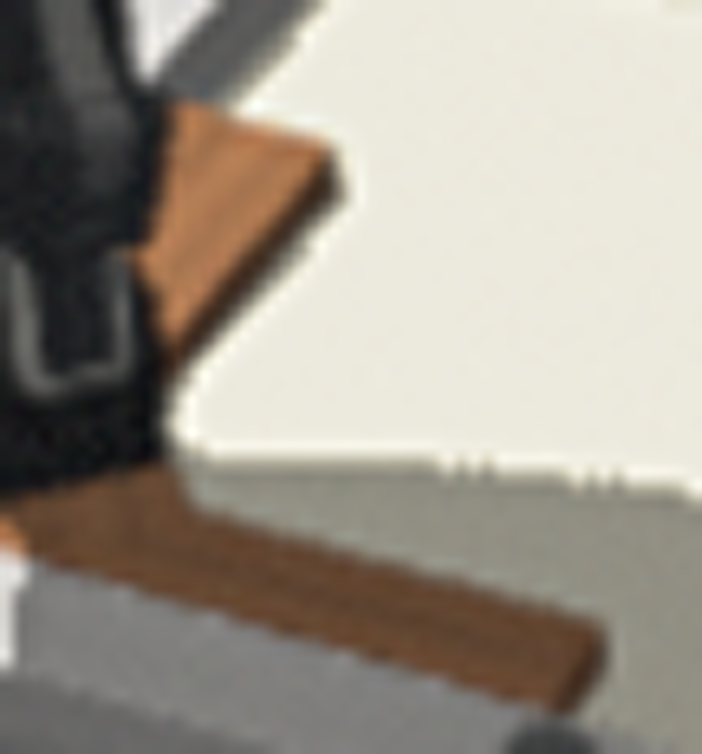

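```bash
python3 -c "
from plant import env,vision
import cv2
cv2.imwrite('pics/n1.png',vision.read_camera('side')['img'])
s=env.get_state();print(s['ft_force'],s['width'],abs(s['qvel']).max())
print(env.job_done())"; python3 st.py
```

```text
[-34.25394947 -27.27179445  40.97199743] 0.015479377219131252 0.05793119373690042
the job is handed in; nothing more can be done
None
the job is handed in; nothing more can be done
```

View pics/n1.png

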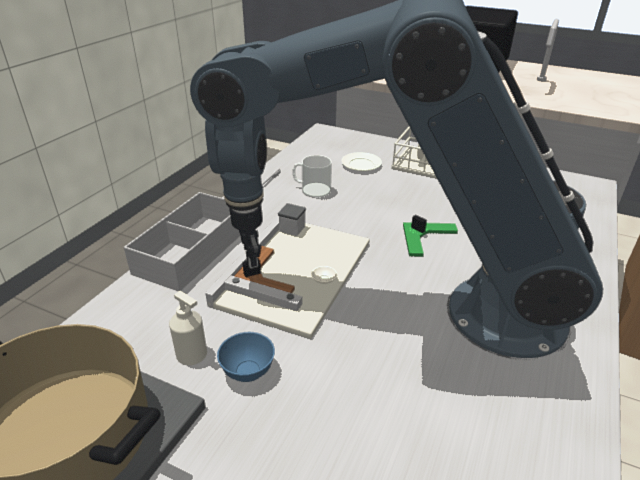

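I picked up the wooden square by its fin, laid it on the board and pressed it into the corner of the fence and the left (+y) end stop. I then handed in the job at about 13 s with the fingers still gripping.

- **Force and grip:** The wrist reads a steady push of about -34 N from the fence and -27 N from the stop, with about 41 N upward from the board. The fingers are on the fin at a 90 N grip setting, and the arm is at rest. These are wrist readings; the contact forces on each face can't be measured separately.
- **Fit:** The square's yaw measured 2.3–2.4° on its inner edges, against about 2.2° for the board. The leg tips seen from the side are within about 1–2 mm of where a flat square would have them.
- **Bystanders:** The tin, dish, bowl, jug and pump look unmoved in the last side picture.

Some checks disagreed:
- **Outer edge:** Its yaw in the top view read only about 1.1°. The fence edge beside it read 1.2°, so the two still look parallel and I put the low value down to edge blur.
- **Tool tilt:** The tool leaned about 2° (0.036 rad) under the push, more than the square is allowed. The square itself appeared to stay flat and pivot in the pads.
- **Tool position:** It ended 3–5 mm short of my first camera-based estimate.

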